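# Scrape the wax chips from under the filling pipe

### The arm

A 7-joint arm with a two-finger parallel gripper is mounted at the origin on the work surface. World frame = base frame: x ahead of the robot, y to its left, z up, the work surface at z = 0. Lengths are in mm, angles in rad, forces in N, time in s.
With the tool pointing down it reaches from about 400 to 875 mm from the base axis. Payload 6.5 kg.
Tool frame: the origin (TCP) lies at the very end of the fingers, on their centre line; the grasp point (between the pads) lies 19 mm behind it; z points along the fingers, y is the line along which they close (so a half turn about z gives the same grasp; the last joint's range is limited). The gripper opens to 88 mm and grips with 3 to 60 N. Pads are 18 mm wide; open, the fingers measure 123 mm over their backs; the gripper's body (75 mm by 187 mm) begins 45 mm behind the grasp point.
Start: joints at [-1.228, 0.536, -0.004, 1.538, 0.003, 1.067, -0.071], TCP at [258.375, 596.433, 238.716] pointing down, gripper open.
Joint ranges: [-2.7, 2.7], [-0.37, 2.16], [-1.27, 1.26], [0.24, 2.4], [-1.31, 4.45], [0.19, 1.91], [-2.76, 2.76]. Speed limits (rad/s): [2.39, 2.39, 3.14, 3.14, 3.14, 3.14, 3.14].

### API

Orientations are given as a unit quaternion [x, y, z, w].
In Python, from plant import bot gives the robot as it stands. Calls block until the motion is done:
- bot.move_ptp(position, orientation): joint-space move of the TCP to a pose.
- bot.move_linear(position, vel=150, frame=None, max_force=None): straight line of the TCP; frame=None keeps the orientation; vel is the mean speed in mm/s. With max_force (N) it stops when the force on the tool has changed by that much, and returns True; else False.
- bot.movej(angles): joint-space move.
- bot.open() and bot.grasp(): open the fingers fully, or close them until they stop; the grip force is fixed at half the most.
- bot.hold(seconds).
- bot.solve_ik(position, orientation): joint angles nearest the present ones, or None.
- bot.state(): the state.
- bot.snapshot(name): name is "side" or "top"; returns the picture (420x560x3 uint8, blue, green, red); there is no depth.
- bot.get_calibration(name): a dict with "intrinsics" (3x3 intrinsics, pixels), "rvec" (rotation vector, rad) and "tvec" (3), from world to camera coordinates, as OpenCV has them. Camera axes: x right, y down, z forward; pixel columns grow to the right and rows downward; lengths in mm; the calibration is good to about 2 mm. A picture is of the moment at which its call begins. get_calibration takes no time and is no camera call.
A pose or a line that the arm cannot do raises bot.Unreachable and nothing moves.
- bot.finish_job(): hands the job in; it is judged then, once.
Trained networks look in the newest picture that a camera, given by its name, has taken for a name from the list of things; names that differ only in an ending like _2 or _b are one class to them, and where a whole thing is asked for, a point or a joint stands for the part that bears it (a point fixed in the world has none). Each returns a list of dicts, best first, with "p" (0 to 1); they miss things now and then, are a little off and sometimes report something else, mostly with a low value. They report only what shows in the picture. A call takes as long as a camera call.
- bot.look_for(camera, name): "position" ([x, y, z] in mm, in world coordinates, good to about 4 mm: the middle of the surface that is visible of it).
- bot.regions_of(camera, name): "region" (420x560 bool, what is visible of it).
- bot.spot_point(camera, name): "position" ([x, y, z] in mm, in world coordinates, good to about 4 mm: a listed point, or the origin of a listed thing).
The state is a dict: "t": time; "q": joint angles; "qd": joint speeds; "joint_efforts": joint torques, N m; "tool_pos": TCP position; "eef_rot": TCP orientation; "wrist_force": force on the tool from outside, world axes, zero at the start; "ft_torque": the same for the moment, N m; "finger_gap": opening from 0.0 (shut) to 1.0 (fully open); "grip_force": force on a finger pad.
Only numpy, scipy, OpenCV 4.12 (cv2) and the standard library are available. Lean on these libraries where they do the work, as an engineer would, in place of code of your own. Each camera call takes 0.05 s, during which the arm holds its last target. There are 200 camera calls.

### The job

Take the scraper by its handle and wipe all five red wax chips off the filling station's steel plate, over its open front edge, into the green waste tray, then stand the scraper on its cork pad again and let go. Push the chips with the scraper only, never with the gripper, do not bump the filling pipe, and leave the jars and the plant where they are.

Things in the scene. Friction and masses are not known exactly. Their poses are not given: they have to be found in the camera images.
- filler: Fixed jar-filling station. Origin: on the table under the middle of its steel plate's front edge; x points along the plate away from the robot, y left, z up. The flat plate, top 40 mm over the table, covers x 0 to 190 mm, y -135 to 135 mm. Left, right and back edges carry lips 5 mm thick, 11 mm high (260 mm clear between the side lips); the front edge (x = 0) is open.
- tray_in (a point): Middle of the inner floor of the green open waste tray, fixed in front of and below the plate's open front edge; axes as filler. The tray covers x -110 to 0 mm, y -135 to 135 mm of the station's frame, walls 4 mm thick, rim 34 mm above the table, floor 4 mm above the table.
- manifold: Fixed filling pipe above the plate; origin and axes as filler. It is 34 mm thick and runs along y at x = 120 mm, y -190 to 190 mm, underside 275 mm above the table; three brass nozzles 18 mm thick at y -80, 0, 80 mm reach down to 263 mm. Legs 24 mm thick, feet 52 mm wide, at x = 120, y = -175 and 175 mm. A gripper pointing straight down has no room under it.
- scraper: Loose scraper, 0.22 to 0.36 kg, standing stably on its head on the cork pad. Origin: centre of the underside of its blue head: 40 mm (x) by 120 mm (y) by 22 mm high. Wiping face: the head's -x face (black rubber edge), 20 mm from the origin. The yellow handle rises from the head's middle towards -x. At the start its -x lies within 0.5 rad of world -x, towards the robot's side.
- scraper_grip (a point): Point to grip on the axis of the scraper's handle, 75 mm from the scraper's origin along the handle (37.5 mm to its -x, 65 mm up); axes as scraper. The handle leans 30 degrees from vertical to the scraper's -x, ends 115 mm from the origin along it, is 20 mm thick across y (grip these two flat sides) and 24 mm the other way.
- pad: Fixed square cork pad on the table, 150 x 150 x 4 mm, where the scraper stands at the start, left or right of the station. Origin: centre of its underside.
- cherry_jar: Loose dark red preserve jar, 84 mm wide, 130 mm high, about 0.6 kg; bystander. Origin: centre of its underside.
- honey_jar: Loose amber honey jar, 72 mm wide, 100 mm high, about 0.4 kg; bystander. Origin: centre of its underside.
- plant: Loose terracotta pot, 92 mm wide, 80 mm high, with green leaves up to about 150 mm high; bystander. Origin: centre of its underside.
- chip0: Loose chip of hard red sealing wax, about 26 x 20 mm and 9 mm thick, 10 g, lying on the plate. Origin: centre of its underside.
- chip1: Loose chip of hard red sealing wax, about 26 x 20 mm and 9 mm thick, 10 g, lying on the plate. Origin: centre of its underside.
- chip2: Loose chip of hard red sealing wax, about 26 x 20 mm and 9 mm thick, 10 g, lying on the plate. Origin: centre of its underside.
- chip3: Loose chip of hard red sealing wax, about 26 x 20 mm and 9 mm thick, 10 g, lying on the plate. Origin: centre of its underside.
- chip4: Loose chip of hard red sealing wax, about 26 x 20 mm and 9 mm thick, 10 g, lying on the plate. Origin: centre of its underside.

How it is judged:
By the outcome, as a careful person would: the job done as asked, in the order asked, and still so for the second after the job is handed in, with the robot touching nothing.
It also fails if it takes over 59 s, if anything falls off the work surface, if the arm or the gripper's body presses on something with over 40 N, if the wrist force passes 120 N, or if a joint passes its speed limit or range.

## Working session

There is one attempt and no reset: what is moved stays moved. The work goes in short steps, each a Python script; the robot and the scene stay as the last script left them, time stands still between calls to the robot, and variables do not carry over. Pictures are saved under pics/ and viewed, at most 10 in all, crops included, and the job is handed in when it is done.

```bash
ls; mkdir -p pics; python3 - <<'E'
from plant import bot
import cv2,numpy as np
for c in("side","top"):
    cv2.imwrite(f"pics/{c}0.png",bot.snapshot(c))
    for n in("filler","tray_in","manifold","scraper","scraper_grip","pad","cherry_jar","honey_jar","plant","chip0"):
        r=bot.spot_point(c,n)
        print(c,n,[(np.round(d["position"]).astype(int).tolist(),round(d["p"],2)) for d in r[:6]])
    k=bot.get_calibration(c); print(np.round(-cv2.Rodrigues(k["rvec"])[0].T@k["tvec"]))
s=bot.state();print(s["t"],s["eef_rot"])
E
```

```text
pics
side filler [([526, -36, 0], 0.61)]
side tray_in [([469, -36, 4], 0.95)]
side manifold []
side scraper [([478, 342, 6], 0.79)]
side scraper_grip [([446, 333, 68], 0.65)]
side pad [([475, 330, 3], 0.66), ([577, -73, 35], 0.66)]
side cherry_jar [([509, -344, -2], 0.67)]
side honey_jar [([656, 354, 4], 0.96)]
side plant [([681, -352, 1], 0.77), ([472, -40, 3], 0.56)]
side chip0 [([570, 22, 42], 0.66), ([629, -109, 40], 0.5), ([614, 57, 42], 0.46), ([581, -75, 39], 0.4)]
[350. 540. 762.]
top filler [([524, -33, 0], 0.91)]
top tray_in [([472, -33, 5], 0.73)]
top manifold []
top scraper [([483, 339, 4], 0.74), ([614, 57, 39], 0.52)]
top scraper_grip [([448, 336, 70], 0.74)]
top pad [([479, 331, 0], 0.97)]
top cherry_jar [([507, -350, 2], 0.58), ([655, 356, 0], 0.38)]
top honey_jar [([657, 359, -2], 0.93)]
top plant [([676, -352, 3], 0.76)]
top chip0 [([580, -78, 42], 0.63), ([584, 20, 36], 0.61), ([621, -17, 42], 0.57), ([614, 56, 37], 0.56), ([626, -114, 40], 0.54)]
[ 349.   13. 1327.]
1.1 [ 2.02945482e-01  9.79190038e-01 -1.62297098e-05  6.91754712e-06]
```

View pics/top0.png

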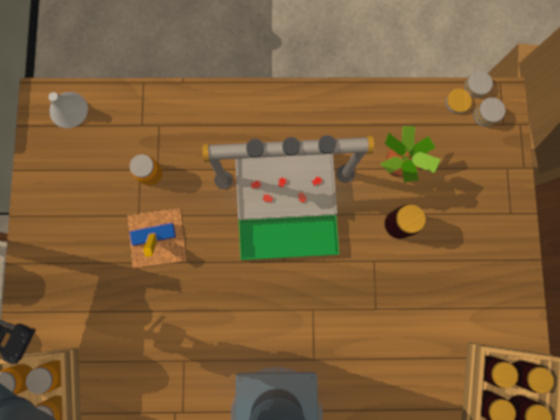

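View pics/side0.png

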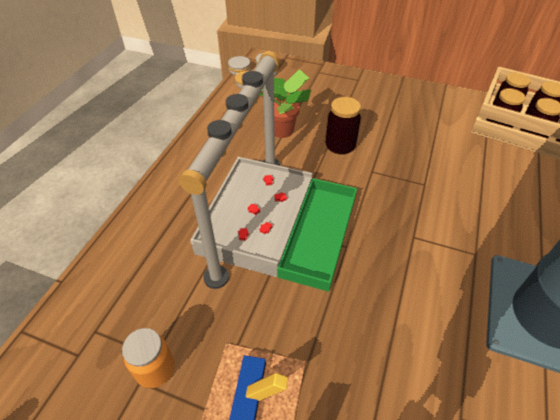

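The top view shows the five red chips on the plate at about (256,184), (268,198), (282,182), (302,198) and (318,181). The tray is at (290,237), the scraper on its pad at (153,235), the honey jar at (145,168), the cherry jar at (407,220) and the plant at (410,155). The side view agrees. Next I'll measure the yaws and chip positions from colour blobs.

```bash
cat > h.py <<'E'
from plant import bot
import cv2,numpy as np
from scipy.spatial.transform import Rotation as R
def ray(c,px,z):
    k=bot.get_calibration(c);K=np.array(k["intrinsics"]);M=cv2.Rodrigues(np.array(k["rvec"]))[0];t=np.array(k["tvec"]).ravel()
    o=-M.T@t; px=np.asarray(px,float).reshape(-1,2)
    d=np.c_[px,np.ones(len(px))]@np.linalg.inv(K).T@M
    return o+d*((z-o[2])/d[:,2])[:,None]
def mask(im,lo,hi):
    m=cv2.inRange(cv2.cvtColor(im,cv2.COLOR_BGR2HSV),np.array(lo),np.array(hi)); return m
def blobs(m,c,z,amin):
    out=[]
    for q in cv2.findContours(m,cv2.RETR_EXTERNAL,cv2.CHAIN_APPROX_NONE)[0]:
        if cv2.contourArea(q)<amin: continue
        P=ray(c,q,z)[:,:2]; r=cv2.minAreaRect(P.astype(np.float32)); out.append((np.round(r[0],1).tolist(),np.round(r[1],1).tolist(),round(r[2],1)))
    return out
E
python3 - <<'E'
from h import *
for c in("top","side"):
    im=cv2.imread(f"pics/{c}0.png")
    print(c,"tray",blobs(mask(im,(50,120,40),(75,255,255)),c,34,800))
    print("blue",blobs(mask(im,(100,120,50),(125,255,255)),c,26,150))
    print("yellow",blobs(mask(im,(20,150,120),(32,255,255)),c,69,30))
    print("red",blobs(mask(im,(0,170,120),(4,255,255))|mask(im,(172,150,120),(180,255,255)),c,45,8))
    k=bot.regions_of(c,"pad")
    if k: print("pad",blobs(k[0]["region"].astype(np.uint8)*255,c,4,100))
E
```

```text
top tray [([468.9, -33.5], [107.7, 267.3], 3.0)]
blue [([481.1, 340.8], [36.7, 116.9], 11.4)]
yellow [([447.4, 338.4], [24.4, 59.0], 87.1)]
red [([571.6, -71.6], [11.0, 8.4], 89.7), ([576.3, 23.3], [19.3, 11.2], 89.7), ([615.7, 56.3], [19.3, 11.3], 89.7), ([623.3, -112.5], [13.8, 22.0], 44.8), ([621.3, -17.4], [15.4, 21.2], 75.8)]
pad [([473.5, 334.4], [151.5, 152.4], 7.7)]
side tray [([470.1, -25.2], [110.2, 288.3], 2.7)]
blue [([482.6, 335.0], [39.5, 105.3], 11.3)]
yellow [([448.3, 335.5], [68.5, 28.4], 42.7)]
red [([614.0, 54.3], [20.1, 29.0], 31.7), ([577.4, 21.7], [28.5, 21.4], 80.7), ([620.5, -18.6], [22.5, 27.5], 83.5), ([577.7, -73.4], [25.1, 21.6], 20.6), ([624.5, -114.0], [19.0, 29.9], 21.3)]
pad [([475.9, 326.2], [151.5, 134.0], 8.1)]
```

```bash
cat >> h.py <<'E'
PAD=(482.5,340.,np.radians(11.3)); ST=(525.,-33.,np.radians(2.9))
def tcp(x,y,z,yaw,flip,s=59,tilt=30):   # scraper origin pose -> TCP pose
    Rz=R.from_euler("z",yaw); a=np.radians(tilt)
    p=np.array([x,y,z])+Rz.apply([-s/2,0,s*np.sqrt(.75)])
    zt=np.array([np.sin(a),0,-np.cos(a)]); yt=np.array([0,flip,0.]); 
    return p.tolist(),(Rz*R.from_matrix(np.c_[np.cross(yt,zt),yt,zt])).as_quat().tolist()
def onst(h,y,z): # scraper pose in station frame
    c,s=np.cos(ST[2]),np.sin(ST[2]); return ST[0]+c*h-s*y, ST[1]+s*h+c*y, z, ST[2]
def onpad(z,back=0): return PAD[0],PAD[1],z,PAD[2]
E
python3 - <<'E'
from h import *
for f in(1,-1):
  print(f)
  for n,P in dict(pad=onpad(4),padhi=onpad(150),mid=(400,170,130,.1),ent=onst(-40,47,75),deep=onst(140,47,70),deepd=onst(140,47,42),fr=onst(-5,47,42),entR=onst(-40,-52,75),deepR=onst(140,-52,70),frR=onst(-5,-52,42)).items():
    q=bot.solve_ik(*tcp(*P,f)); print(n,None if q is None else np.round(q,2))
E
```

```text
1
pad [-0.46  0.67 -0.54  2.21  1.78  0.64 -0.73]
padhi [-1.13  0.28  0.25  2.2   0.8   0.36  0.15]
mid None
ent None
deep [ 0.18  0.53 -0.36  2.1   1.51  0.2   0.08]
deepd [ 0.45  0.68 -0.71  2.09  1.72  0.41 -0.02]
fr None
entR None
deepR [ 0.54  0.58 -0.56  2.06  1.37  0.21  0.45]
frR None
-1
pad [-1.04  0.61  0.16  2.25  1.97  0.27  2.05]
padhi [-1.62  0.38  0.86  2.22  0.12  0.24 -2.34]
mid None
ent None
deep None
deepd [-0.56  0.64  0.56  2.14  4.34  0.27  0.19]
fr None
entR None
deepR [ 0.54  0.58 -0.56  2.06  1.37  0.21 -2.69]
frR None
```

```bash
cat >> h.py <<'E'
def tcp(x,y,z,yaw,flip=1,tilt=15,s=78):   # scraper origin pose -> TCP pose
    Rz=R.from_euler("z",yaw); a=np.radians(tilt)
    zt=np.array([np.sin(a),0,-np.cos(a)]); yt=np.array([0,flip,0.])
    p=np.array([x,y,z])+Rz.apply([-s/2,0,s*np.sqrt(.75)]+19*zt)
    return p.tolist(),(Rz*R.from_matrix(np.c_[np.cross(yt,zt),yt,zt])).as_quat().tolist()
E
python3 - <<'E'
from h import *
D=dict(pad=onpad(4),padhi=onpad(120),mid=(430,170,110,.1),ent=onst(0,47,72),deep=onst(140,47,70),deepd=onst(140,47,42),fr=onst(-3,47,42),entR=onst(0,-52,72),deepR=onst(140,-52,70),frR=onst(-3,-52,42))
print(list(D))
for f in(1,-1):
  for t in(30,25,22,20,18,15,10,5):
    r={n:bot.solve_ik(*tcp(*P,f,t)) for n,P in D.items()}
    print(f,t,["-" if q is None else "%.2f/%.2f"%(q[5],q[6]) for q in r.values()])
E
```

```text
['pad', 'padhi', 'mid', 'ent', 'deep', 'deepd', 'fr', 'entR', 'deepR', 'frR']
1 30 ['0.64/-0.73', '0.28/0.04', '-', '-', '0.20/0.08', '0.41/-0.02', '-', '0.27/-0.06', '0.21/0.45', '-']
1 25 ['0.27/-0.57', '0.35/0.35', '-', '0.23/0.02', '0.19/0.90', '0.24/0.43', '0.35/-0.22', '0.21/0.46', '0.20/1.28', '0.23/0.09']
1 22 ['0.25/-0.25', '0.40/0.50', '-', '0.25/0.37', '0.24/1.28', '0.19/1.12', '0.25/0.01', '0.26/0.75', '0.26/1.85', '0.27/0.43']
1 20 ['0.25/-0.03', '0.44/0.58', '-', '0.22/0.71', '0.29/1.39', '0.24/1.27', '0.27/0.23', '0.23/2.62', '0.31/1.93', '0.21/0.70']
1 18 ['0.20/0.48', '0.47/0.65', '0.32/0.69', '0.19/1.40', '0.35/1.45', '0.29/1.36', '0.22/0.54', '0.22/1.93', '0.37/1.92', '0.25/0.88']
1 15 ['0.27/0.61', '0.53/0.74', '0.38/0.84', '0.27/1.58', '0.42/1.51', '0.37/1.45', '0.20/1.26', '0.30/1.98', '0.45/1.90', '0.21/1.91']
1 10 ['0.38/0.77', '0.63/0.86', '0.48/1.01', '0.40/1.59', '0.55/1.56', '0.50/1.53', '0.32/1.52', '0.42/1.97', '0.57/1.86', '0.34/1.94']
1 5 ['0.49/0.88', '0.73/0.94', '0.58/1.11', '0.52/1.60', '0.68/1.58', '0.63/1.56', '0.45/1.56', '0.54/1.93', '0.70/1.82
[... 368 characters left out ...]
.14', '0.39/-1.98', '-', '0.20/-0.72', '0.38/-0.87', '0.35/-0.74', '-', '0.33/-0.26', '0.41/-0.70', '0.21/-2.44']
-1 18 ['0.28/-1.22', '0.44/-1.96', '0.34/-2.53', '0.20/-1.24', '0.44/-0.92', '0.40/-0.80', '0.21/-0.50', '0.30/-0.54', '0.47/-0.73', '0.23/-0.37']
-1 15 ['0.26/-1.75', '0.51/-1.92', '0.35/-1.98', '0.29/-1.15', '0.52/-0.98', '0.48/-0.88', '0.19/-1.24', '0.41/-0.57', '0.55/-0.78', '0.22/-1.07']
-1 10 ['0.38/-1.71', '0.62/-1.86', '0.47/-1.83', '0.44/-1.12', '0.64/-1.07', '0.60/-1.00', '0.34/-1.18', '0.55/-0.64', '0.68/-0.86', '0.38/-0.87']
-1 5 ['0.51/-1.68', '0.74/-1.80', '0.58/-1.73', '0.57/-1.15', '0.76/-1.13', '0.72/-1.09', '0.49/-1.16', '0.64/-0.78', '0.80/-0.91', '0.52/-0.90']
```

```bash
cat >> h.py <<'E'
T0=13
def pose(x,y,z,yaw,pitch=0,tilt=T0,back=0):  # pitch (deg): top towards -x, about rubber edge; z = rubber edge height
    p,q=tcp(0,0,0,0,-1,tilt); Rp=R.from_euler("y",-pitch,degrees=True); e=np.array([-20.,0,0]); Rz=R.from_euler("z",yaw)
    o=Rz*Rp*R.from_quat(q)
    p=np.array([x,y,z])+Rz.apply(e+Rp.apply(np.array(p)-e))-back*o.apply([0,0,1])
    return p.tolist(),o.as_quat().tolist()
def lin(P,vel=150,**k): return bot.move_linear(P[0],vel=vel,frame=P[1],**k)
E
python3 - <<'E'
from h import *
bot.move_ptp(*pose(*onpad(4),back=110))
lin(pose(*onpad(4)),120,max_force=8)
s=bot.state();print(s["t"],np.round(s["tool_pos"]),np.round(pose(*onpad(4))[0]),s["q"],s["wrist_force"])
bot.grasp()
s=bot.state();print(s["finger_gap"]*88,s["grip_force"],s["wrist_force"])
cv2.imwrite("pics/g.png",cv2.resize(bot.snapshot("side")[250:420,120:400],None,fx=2.5,fy=2.5))
for n,P in dict(ent=(0,47,60),entp=(0,47,60,4),deep=(134,47,58,10),deepd=(134,47,42,10),half=(65,47,42,5),fr=(-3,47,42,0),frR=(-3,-52,42),deepR=(134,-52,60,10)).items():
    q=bot.solve_ik(*pose(*onst(*P[:3]),*P[3:])); print(n,None if q is None else np.round(q,2))
E
```

```text
3.8917 [449. 333.  54.] [448. 333.  53.] [-1.12720155  0.63632613  0.42277746  2.07985558 -0.40742325  0.30100521
 -1.7973971 ] [ 0.25325906 -0.05057578 -0.58944561]
19.49698164375528 29.99971065670252 [ 0.99702621 -0.01055235 -0.73452914]
ent [-0.37  0.4   0.28  2.25 -0.32  0.3  -1.34]
entp [-0.43  0.39  0.35  2.31 -0.6   0.2  -1.07]
deep [-0.39  0.54  0.35  2.09 -0.85  0.19 -0.84]
deepd [-0.52  0.61  0.52  2.1  -1.27  0.26 -0.46]
half [-0.41  0.51  0.35  2.18 -0.74  0.21 -0.95]
fr [-0.32  0.43  0.23  2.26 -0.32  0.25 -1.34]
frR [ 0.13  0.44 -0.02  2.21 -0.1   0.27 -1.32]
deepR [-0.05  0.54  0.17  2.05 -0.71  0.21 -0.77]
```

View pics/g.png

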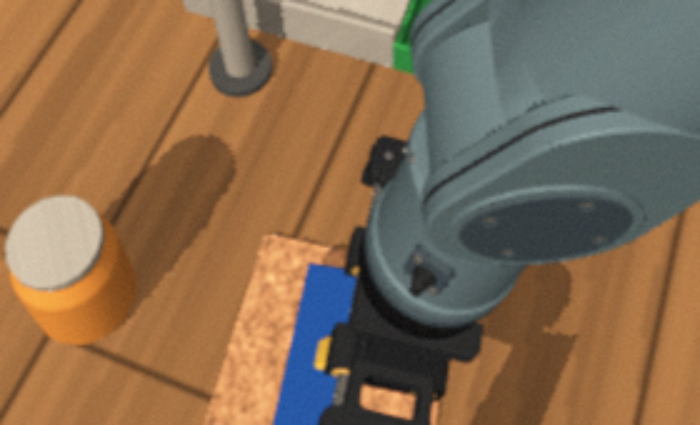

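The gripper holds the handle (gap 19.5 mm) and the jar is clear. Next I'll wipe the left lane, then the right.

```bash
cat >> h.py <<'E'
def F():
    s=bot.state(); return round(s["t"],1),np.round(s["wrist_force"],1).tolist(),round(s["finger_gap"]*88,1)
def wipe(y,zw=42.,h=134,p=7):
    lin(pose(*onst(h,y,60),p),120); 
    print("down",lin(pose(*onst(h,y,zw),p),40,max_force=5),F())
    lin(pose(*onst(60,y,zw),p/2),90); print(F())
    lin(pose(*onst(-3,y,zw),0),90); print(F())
E
python3 - <<'E'
from h import *
lin(pose(*onpad(85))); print(F())
bot.move_ptp(*pose(*onst(0,47,75))); print(F())
cv2.imwrite("pics/lift.png",bot.snapshot("side"))
wipe(47)
lin(pose(*onst(0,47,65)),120)
bot.snapshot("top");cv2.imwrite("pics/w1.png",bot.snapshot("side"))
for c in("side","top"): print([(np.round(d["position"]).tolist(),round(d["p"],2)) for d in bot.spot_point(c,"chip0")])
E
```

```text
(5.7, [0.2, 0.4, -3.6], 19.9)
(6.9, [0.1, 0.1, -3.9], 19.7)
down False (8.8, [-0.6, 0.1, -2.2], 20.2)
(9.7, [0.4, -0.6, -2.8], 19.8)
(10.5, [-0.0, 0.3, -3.0], 19.6)
[([476.0, 51.0, 16.0], 0.64), ([627.0, -114.0, 39.0], 0.58), ([579.0, -72.0, 38.0], 0.57), ([481.0, -26.0, 11.0], 0.52), ([477.0, 20.0, 14.0], 0.49)]
[([625.0, -113.0, 43.0], 0.61), ([582.0, -75.0, 42.0], 0.4)]
```

View pics/w1.png

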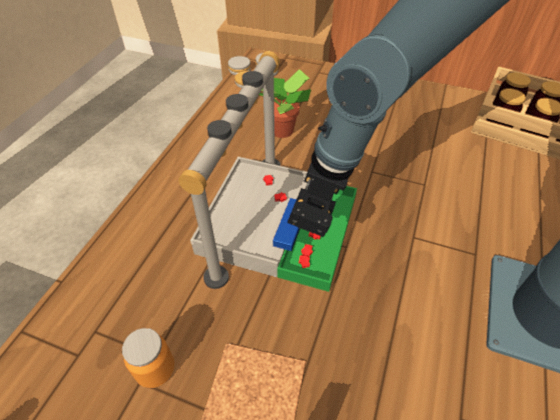

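Three chips are in the tray, around (310,250). Two remain on the plate at (268,180) and (280,197). Right lane next.

```bash
python3 - <<'E'
from h import *
lin(pose(*onst(0,-54,65)),150)
wipe(-54)
lin(pose(*onst(0,-54,75)),120)
bot.move_ptp(*pose(*onpad(85))); print(F())
bot.snapshot("top");cv2.imwrite("pics/w2.png",bot.snapshot("side"))
for c in("side","top"): print([(np.round(d["position"]).tolist(),round(d["p"],2)) for d in bot.spot_point(c,"chip0")])
E
```

```text
down False (13.7, [0.9, -0.9, -2.7], 19.6)
(14.7, [-0.1, 0.0, -1.9], 19.7)
(15.5, [-0.5, -0.5, -2.2], 19.8)
(17.4, [0.5, -0.0, -2.6], 19.4)
[]
[([481.0, -78.0, 16.0], 0.53), ([476.0, -24.0, 14.0], 0.51), ([479.0, 53.0, 13.0], 0.4), ([486.0, -140.0, 17.0], 0.37), ([482.0, 20.0, 10.0], 0.37)]
```

View pics/w2.png

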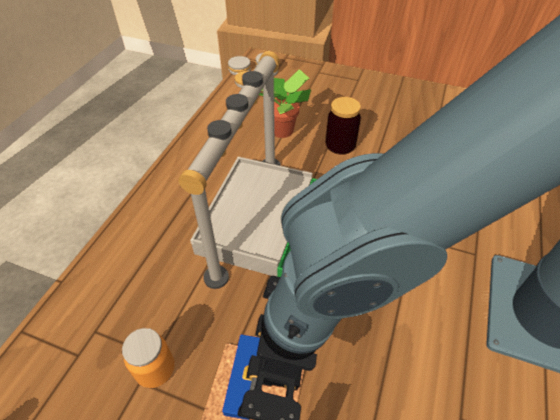

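The plate is clear, and the top camera finds all five chips inside the tray. Now I'll put the scraper back.

```bash
python3 - <<'E'
from h import *
lin(pose(*onpad(12)),100)
print(lin(pose(*onpad(2)),15,max_force=4),bot.state()["tool_pos"]-np.array(pose(*onpad(4))[0]),F())
bot.hold(.2); bot.open(); bot.hold(.3)
lin(pose(*onpad(4),back=120),80); print(F())
bot.move_ptp([300,560,240],bot.state()["eef_rot"]) if bot.solve_ik([300,560,240],bot.state()["eef_rot"]) is not None else bot.movej([-1.228,.536,-.004,1.538,.003,1.067,-.071])
bot.hold(.5)
im=bot.snapshot("top");cv2.imwrite("pics/e_top.png",im);s=bot.snapshot("side");cv2.imwrite("pics/e_side.png",s)
for c in("side","top"):
  for n in("chip0","scraper","scraper_grip","cherry_jar","honey_jar","plant"): print(c,n,[(np.round(d["position"]).tolist(),round(d["p"],2)) for d in bot.spot_point(c,n)])
print("blue",blobs(mask(im,(100,120,50),(125,255,255)),"top",26,150),F())
E
```

```text
True [-0.06892541  0.08283659 -0.0361047 ] (19.1, [-1.0, -0.7, 6.1], 19.8)
(22.3, [0.8, 0.8, -0.6], 88.1)
side chip0 [([481.0, -74.0, 12.0], 0.59), ([474.0, 51.0, 12.0], 0.58), ([478.0, 20.0, 15.0], 0.52), ([489.0, -135.0, 17.0], 0.48), ([479.0, -26.0, 13.0], 0.41)]
side scraper [([481.0, 340.0, 3.0], 0.61), ([445.0, 335.0, 67.0], 0.45)]
side scraper_grip [([445.0, 332.0, 68.0], 0.62)]
side cherry_jar [([509.0, -348.0, -3.0], 0.6), ([657.0, 357.0, 2.0], 0.43), ([480.0, -74.0, 11.0], 0.41)]
side honey_jar [([656.0, 356.0, 3.0], 0.92)]
side plant [([679.0, -349.0, -3.0], 0.97)]
top chip0 [([480.0, 48.0, 7.0], 0.64), ([482.0, -80.0, 17.0], 0.62), ([476.0, -24.0, 14.0], 0.47), ([487.0, 19.0, 12.0], 0.42), ([486.0, -140.0, 14.0], 0.39)]
top scraper [([483.0, 339.0, 3.0], 0.69)]
top scraper_grip [([488.0, -142.0, 15.0], 0.34)]
top cherry_jar [([508.0, -349.0, 0.0], 0.68), ([484.0, 340.0, 6.0], 0.64)]
top honey_jar [([654.0, 354.0, 1.0], 0.58)]
top plant [([677.0, -348.0, 0.0], 0.97)]
blue [([481.0, 340.8], [36.7, 116.7], 11.5)] (24.6, [-0.4, -0.5, 0.0], 87.8)
```

View pics/e_top.png

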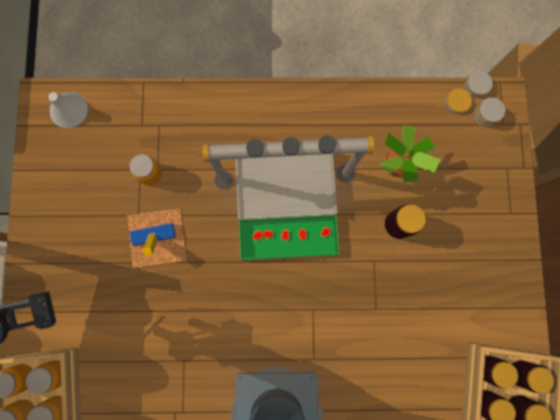

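View pics/e_side.png

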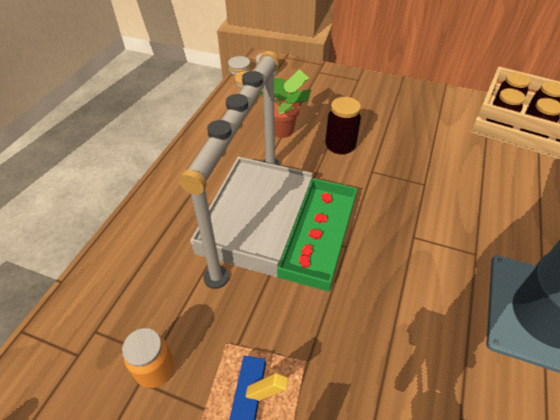

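All five chips lie in the tray (row ~235, columns 257–326 in the top view) and the plate is empty. The scraper stands on its pad at (153,235), and the jars and plant haven't moved.

```bash
python3 -c "
from plant import bot
print(bot.finish_job())"
```

```text
the job is handed in; nothing more can be done
None
```

I wiped all five chips into the green tray, stood the scraper back on its cork pad and released it, left the jars and plant where they were, and handed the job in at about 25 s.

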